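# Lay the tea table's service row out for the guest opposite

### The arm

A 6-joint arm with a two-finger parallel gripper is mounted at the origin on the work surface. World frame = base frame: x ahead of the robot, y to its left, z up, the work surface at z = 0. Lengths are in m, angles in rad, forces in N, time in s.
With the tool pointing down it reaches from about 0.35 to 0.975 m from the base axis. Payload 4.9 kg.
Tool frame: the origin (TCP) lies midway between the tips of the shut fingers; the grasp point (between the pads) lies 19 mm behind it; z points along the fingers, y is the line along which they close (so a half turn about z gives the same grasp; the last joint's range is limited). The gripper opens to 85 mm and grips with 20 to 120 N. Pads are 22 mm wide; open, the fingers measure 114 mm over their backs; the gripper's body (76 mm by 85 mm) begins 54 mm behind the grasp point. The pads swing forward as they close: fully open they stand 13 mm farther back than shut.
Start: joints at [-1.292, 0.053, 1.613, -0, 1.476, -0.119], TCP at [0.242, -0.576, 0.231] pointing down, gripper open.
Joint ranges: [-3.01, 3.01], [-1.01, 2.22], [0.06, 2.58], [-1.02, 4.17], [0.09, 2.62], [-3.14, 3.14]. Speed limits (rad/s): [2.57, 2.57, 3.14, 3.14, 3.14, 3.14].

### API

Orientations are given as a rotation vector (axis times angle).
In Python, from station import ctrl gives the robot as it stands.
- The arm moves only by the shell command python3 -m handwheel 'ROWS' [FORCE]. ROWS is JSON, a list of rows, each an object with "gripper": the gripper command: -1 is fully open, 1 is shut, values between are in proportion; "offset": the shift along the tool's x, y, z in mm, a list of three; "rotation": the turn, a rotation vector about the tool's x, y, z in rad, a list of three. A call has exactly 8 rows; each row is the pose to reach, as a shift and turn from the pose commanded when the call began, along the tool's axes at that moment; what a row does not reach only later rows make up. A row lasts 1/8 s, in which the tool goes at most 62.5 mm and 10.7 degrees, less where a joint would pass 70% of its speed; a pose out of reach is approached as far as the arm can. A call with a gripper value outside its range is refused whole. The fingers move at their own pace and stop on an object; FORCE is the grip in N (left out, the last holds). Time passes only in rows, so rows that repeat a pose let the fingers close, or fill a call up. It gives the time, the measured TCP pose, the force, the opening and the grip force at its end, in the units of the state.
- ctrl.get_obs(): the state, without advancing time (a new reading comes with each control period).
- ctrl.get_image(name): name is "scene" or "top"; returns a dict with "image" (480x640x3 uint8, red, green, blue), "fovy" (degrees; the focal length in pixels is half the picture's height over the tangent of half this angle, whatever the lens; pixels are square), "cx", "cy" (the principal point, pixels), "xyz" and "attitude" of the camera in the world. Camera axes: x right, y up, looking along -z (the intrinsics and any distortion apply to the point x, -y, -z); pixel columns grow to the right and rows downward; lengths in m; the calibration is good to about 2 mm. A picture is of the moment at which its call begins. There is no depth.
- ctrl.finish_job(): hands the job in; it is judged then, once.
The state is a dict: "t": time; "q": joint angles; "dq": joint speeds; "effort": joint torques, N m; "tool_pos": TCP position; "tool_rot": TCP orientation; "contact_force": force on the tool from outside, world axes, zero at the start; "wrist_torque": the same for the moment, N m; "opening": finger opening in m; "grip_force": force on a finger pad.
Only numpy, scipy, OpenCV 4.12 (cv2) and the standard library are available. Lean on these libraries where they do the work, as an engineer would, in place of code of your own. Each camera call takes 0.05 s, during which the arm holds its last target. There are 200 camera calls.

### The job

The four service pieces standing in the orange plastic rack are in the order you see them from your side; move them into the dark wooden rack, one to a cell, in the reverse order, so that the guest sitting opposite sees that same order from left to right (what stands at your left end of the orange rack goes to your right end of the wooden rack, and so on). Stand each piece upright and flat on the floor of its cell, keep the pieces upright all the way, and do not disturb the tea glass, the brass glass holder or the lemon dish.

Things in the scene. Friction and masses are not known exactly. Their poses are not given: they have to be found in the camera images.
- orange_rack: Orange plastic rack, fixed, 76 x 286 mm, left or right of the wooden one. Four cells 64 x 64 mm inside in a row, centres x = 0, y = -105, -35, 35, 105 mm; floor 6 mm, rim and divider tops 16 mm above the table, 6 mm thick. Origin: centre of underside, at table height; x points away from the robot, +y (long axis) to the robot's left, within 0.15 rad. Holds the four pieces at the start.
- wooden_rack: Dark wooden rack with small brass studs, fixed to the table and empty at the start; the same sizes, cells (centres at y = -105, -35, +35, +105 mm, x = 0; floor 6 mm above the table, rim tops 16 mm), origin and axes as the orange rack. +y is the robot's left.
- shaker: Steel salt shaker: smooth round upright cylinder 38 mm in diameter up to 52 mm, with a perforated dome to 69 mm; about 0.12 kg. Origin: centre of its underside, z up. It stands in one of the orange rack's cells (underside 6 mm above the table); which one varies.
- mill: Small turned wooden pepper mill: round, 40 mm in diameter up to 46 mm, a 24 mm neck at 54 to 58 mm and a 36 mm head to 80 mm, with a steel ball to 84 mm; about 0.13 kg. Origin: centre of its underside, z up. It stands in one of the orange rack's cells.
- caddy: Square brass sugar caddy: 40 x 40 mm, 42 mm tall, with a fixed 42 x 42 x 5 mm lid on top (to 47 mm) and a small ball knob to 62 mm; about 0.17 kg. Origin: centre of its underside, z up; x and y along its sides, which stand within 0.12 rad of the rack's axes. It stands in one of the orange rack's cells.
- pick_cup: White ceramic toothpick cup: round, 34 mm in diameter at the foot, 36 mm at the rim, 48 mm tall, with thin toothpicks standing up to 62 mm (they cannot be felt); about 0.11 kg. Origin: centre of its underside, z up. It stands in one of the orange rack's cells.
- glass_holder: Bystander: empty brass tea glass holder, round, up to 52 mm wide and 45 mm tall, with a loop handle on its +y side reaching 45 mm from the centre. Loose, stands beyond the wooden rack. Origin: centre of its underside. Leave it where it is.
- lemon_dish: Bystander: white ceramic dish with lemons, 104 mm across, 38 mm tall. Loose, stands beyond the orange rack. Origin: centre of its underside. Leave it where it is.
- tea_glass: Bystander: amber tea glass on a white saucer, one piece: saucer 88 mm across, glass 48 mm wide and 82 mm tall. Loose, stands between the robot and the wooden rack. Origin: centre of its underside. Leave it where it is.

How it is judged:
At the end, for the whole second after the job is handed in: Each piece is in the wooden rack's cell mirrored from its starting cell (1st from left to 4th, 2nd to 3rd, and so on; judged by its distance from the orange rack and from its start), within 18 mm of the row's line, underside 2 to 10 mm above the table, upright within 0.12 rad, at rest (((horizontal distance between shaker and orange_rack below 0.24 m and distance of shaker from where it was at the start of the episode below 0.141 m) or (horizontal distance between shaker and orange_rack between 0.24 and 0.31 m and distance of shaker from where it was at the start of the episode between 0.207 and 0.277 m) or (horizontal distance between shaker and orange_rack between 0.31 and 0.38 m and distance of shaker from where it was at the start of the episode between 0.346 and 0.416 m) or (horizontal distance between shaker and orange_rack above 0.38 m and distance of shaker from where it was at the start of the episode above 0.484 m)) and x of shaker in the frame of wooden_rack between -0.018 and 0.018 m and y of shaker in the frame of wooden_rack between -0.123 and 0.123 m and z of shaker in the frame of wooden_rack between 0.002 and 0.01 m and angle between each of shaker, mill, caddy, pick_cup's own z axis and vertical below 0.12 rad and linear speed of each of shaker, mill, caddy, pick_cup below 0.02 m/s and ((horizontal distance between mill and orange_rack below 0.24 m and distance of mill from where it was at the start of the episode below 0.141 m) or (horizontal distance between mill and orange_rack between 0.24 and 0.31 m and distance of mill from where it was at the start of the episode between 0.207 and 0.277 m) or (horizontal distance between mill and orange_rack between 0.31 and 0.38 m and distance of mill from where it was at the start of the episode between 0.346 and 0.416 m) or (horizontal distance between mill and orange_rack above 0.38 m and distance of mill from where it was at the start of the episode above 0.484 m)) and x of mill in the frame of wooden_rack between -0.018 and 0.018 m and y of mill in the frame of wooden_rack between -0.123 and 0.123 m and z of mill in the frame of wooden_rack between 0.002 and 0.01 m and ((horizontal distance between caddy and orange_rack below 0.24 m and distance of caddy from where it was at the start of the episode below 0.141 m) or (horizontal distance between caddy and orange_rack between 0.24 and 0.31 m and distance of caddy from where it was at the start of the episode between 0.207 and 0.277 m) or (horizontal distance between caddy and orange_rack between 0.31 and 0.38 m and distance of caddy from where it was at the start of the episode between 0.346 and 0.416 m) or (horizontal distance between caddy and orange_rack above 0.38 m and distance of caddy from where it was at the start of the episode above 0.484 m)) and x of caddy in the frame of wooden_rack between -0.018 and 0.018 m and y of caddy in the frame of wooden_rack between -0.123 and 0.123 m and z of caddy in the frame of wooden_rack between 0.002 and 0.01 m and ((horizontal distance between pick_cup and orange_rack below 0.24 m and distance of pick_cup from where it was at the start of the episode below 0.141 m) or (horizontal distance between pick_cup and orange_rack between 0.24 and 0.31 m and distance of pick_cup from where it was at the start of the episode between 0.207 and 0.277 m) or (horizontal distance between pick_cup and orange_rack between 0.31 and 0.38 m and distance of pick_cup from where it was at the start of the episode between 0.346 and 0.416 m) or (horizontal distance between pick_cup and orange_rack above 0.38 m and distance of pick_cup from where it was at the start of the episode above 0.484 m)) and x of pick_cup in the frame of wooden_rack between -0.018 and 0.018 m and y of pick_cup in the frame of wooden_rack between -0.123 and 0.123 m and z of pick_cup in the frame of wooden_rack between 0.002 and 0.01 m); the robot touches nothing.
It fails at once if the glass holder is pushed more than 20 mm or tipped (distance of glass_holder from where it was at the start of the episode above 0.02 m or angle between glass_holder's own z axis and vertical above 0.4 rad).
It fails at once if the lemon dish is pushed more than 20 mm or tipped (distance of lemon_dish from where it was at the start of the episode above 0.02 m or angle between lemon_dish's own z axis and vertical above 0.4 rad).
It fails at once if the tea glass is pushed more than 20 mm or tipped (distance of tea_glass from where it was at the start of the episode above 0.02 m or angle between tea_glass's own z axis and vertical above 0.4 rad).
It fails at once if one of the four pieces is tipped over (more than 0.6 rad) (angle between any of shaker, mill, caddy, pick_cup's own z axis and vertical above 0.6 rad).
It also fails if it takes over 109 s, if anything falls off the work surface, if the arm or the gripper's body presses on something with over 40 N, if the wrist force passes 120 N, or if a joint passes its speed limit or range.

## Working session

There is one attempt and no reset: what is moved stays moved. The work goes in short steps, Python scripts to look and compute and a shell command to move; the robot and the scene stay as the last step left them, time stands still between calls to the robot, and variables do not carry over. Pictures are saved under pics/ and viewed, at most 14 in all, crops included, and the job is handed in when it is done.

```bash
ls; mkdir -p pics; python3 - <<'E'
from station import ctrl
import cv2
o=ctrl.get_obs();print(o)
for n in("scene","top"):
    d=ctrl.get_image(n);cv2.imwrite(f"pics/{n}0.png",d["image"][:,:,::-1]);print({k:v for k,v in d.items() if k!="image"})
E
```

```text
pics
{'t': 0.0, 'q': array([-1.29200969e+00,  5.33698384e-02,  1.61429172e+00, -4.57963228e-06,
        1.47596093e+00, -1.19024664e-01]), 'dq': array([-1.29469615e-03, -1.65556600e-04, -2.84645129e-04, -1.06393863e-03,
        4.36189790e-05,  4.51943841e-04]), 'effort': array([ 2.68477903e-03, -3.93677437e+01, -3.70173275e+01, -8.13485258e-06,
        7.04422957e-03, -6.60351390e-06]), 'tool_pos': array([ 0.24194145, -0.57560869,  0.23005631]), 'tool_rot': array([-3.07766788e+00, -6.20369207e-01,  2.61395767e-04]), 'contact_force': array([ 0.35839806, -0.43280701, -0.39849927]), 'wrist_torque': array([ 0.02880195, -0.02749092, -0.03940026]), 'grip_force': 0.0, 'opening': 0.08507172439811575}
{'fovy': 49.91789420114985, 'cx': 320.9232461575329, 'cy': 241.53588546511062, 'xyz': array([ 0.93012039, -0.35927392,  0.83743661]), 'attitude': array([0.56115714, 0.24420748, 0.80268378])}
{'fovy': 42.68704646998942, 'cx': 325.4351406766936, 'cy': 240.70592744484472, 'xyz': array([ 0.37399954, -0.00696441,  0.96190946]), 'attitude': array([ 0.14513638, -0.14264398, -1.56895148])}
```

View pics/scene0.png

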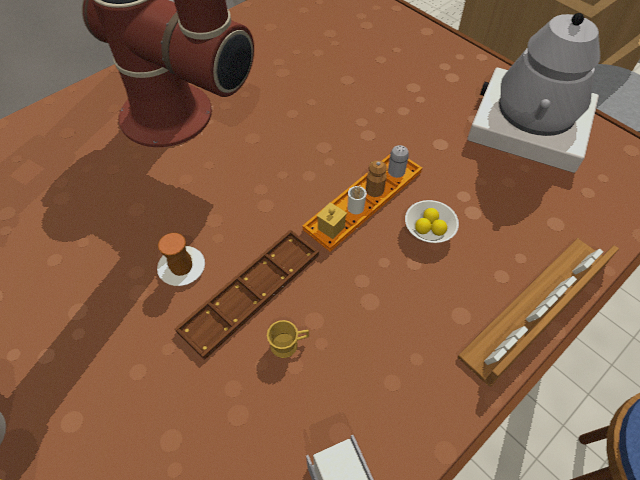

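View pics/top0.png

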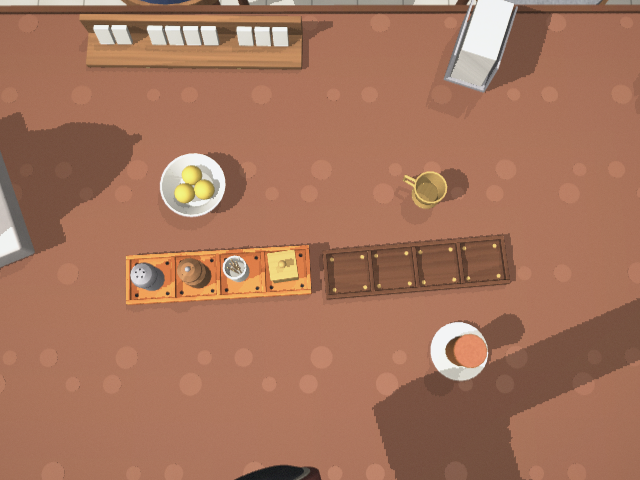

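The scene view shows the orange rack from about (305,235) to (420,165), and the wooden one from (180,335) to (315,245). In the top view (up = +x, left = +y) the orange rack spans columns 126–311. From my left it holds the shaker (143,275), mill (190,270), cup (235,268) and caddy (284,266). The wooden rack spans columns 323–510, with the glass holder beyond it at (429,188) and the tea glass in front at (465,350).

```bash
cat > h.py <<'E'
from station import ctrl
import numpy as np, cv2
from scipy.spatial.transform import Rotation as R
def cam(n):
    d=ctrl.get_image(n); d["bgr"]=np.ascontiguousarray(d["image"][:,:,::-1]); return d
def cast(d,uv,z):
    uv=np.atleast_2d(np.asarray(uv,float)); f=240/np.tan(np.radians(d["fovy"])/2)
    r=np.c_[(uv[:,0]-d["cx"])/f,-(uv[:,1]-d["cy"])/f,-np.ones(len(uv))]
    r=R.from_rotvec(d["attitude"]).apply(r); c=np.asarray(d["xyz"])
    return c+r*((z-c[2])/r[:,2])[:,None]
def proj(d,P):
    f=240/np.tan(np.radians(d["fovy"])/2)
    p=R.from_rotvec(d["attitude"]).inv().apply(np.atleast_2d(P)-d["xyz"])
    return np.c_[d["cx"]-f*p[:,0]/p[:,2],d["cy"]+f*p[:,1]/p[:,2]]
def rackfit(d,mask,z=0.016):
    mask=cv2.morphologyEx(mask,cv2.MORPH_OPEN,np.ones((3,3)))
    cs,_=cv2.findContours(mask,cv2.RETR_EXTERNAL,cv2.CHAIN_APPROX_NONE)
    c=max(cs,key=cv2.contourArea)[:,0]
    w=cast(d,c,z)[:,:2].astype(np.float32)
    return cv2.minAreaRect(w*1000), c
E
python3 - <<'E'
from h import *
t=cam("top");s=cam("scene")
hsv=cv2.cvtColor(t["bgr"],cv2.COLOR_BGR2HSV)
for p in [(280,248),(200,300),(400,245),(350,273),(440,265),(300,350),(140,300)]: print(p,hsv[p[1],p[0]])
m=cv2.inRange(hsv,(8,190,150),(22,255,255)); m=cv2.morphologyEx(m,cv2.MORPH_CLOSE,np.ones((9,9)))
r,c=rackfit(t,m);print("orange",r,c.min(0),c.max(0))
m=cv2.inRange(hsv,(0,0,0),(180,255,95)); m[:215]=0;m[318:]=0;m[:,:315]=0
r,c=rackfit(t,m);print("wood",r,c.min(0),c.max(0))
cv2.imwrite("pics/topc.png",cv2.resize(t["bgr"][225:325,115:315],None,fx=4,fy=4,interpolation=cv2.INTER_CUBIC))
cv2.imwrite("pics/scenec.png",cv2.resize(s["bgr"][135:255,295:435],None,fx=5,fy=5,interpolation=cv2.INTER_CUBIC))
cv2.imwrite("pics/topw.png",cv2.resize(t["bgr"][225:310,315:515],None,fx=4,fy=4,interpolation=cv2.INTER_CUBIC))
E
```

```text
(280, 248) [ 16 156 241]
(200, 300) [ 11 163 191]
(400, 245) [ 11 128 135]
(350, 273) [ 10 124 134]
(440, 265) [ 11 129 128]
(300, 350) [  9 116 178]
(140, 300) [ 13 165 235]Traceback (most recent call last):
  File "<stdin>", line 6, in <module>
  File "h.py", line 18, in rackfit
    c=max(cs,key=cv2.contourArea)[:,0]
      ~~~^^^^^^^^^^^^^^^^^^^^^^^^
ValueError: max() iterable argument is empty
```

```bash
python3 - <<'E'
from h import *
t=cam("top");s=cam("scene")
cv2.imwrite("pics/topc.png",cv2.resize(t["bgr"][225:325,115:315],None,fx=4,fy=4,interpolation=cv2.INTER_CUBIC))
cv2.imwrite("pics/scenec.png",cv2.resize(s["bgr"][135:255,295:435],None,fx=5,fy=5,interpolation=cv2.INTER_CUBIC))
cv2.imwrite("pics/topw.png",cv2.resize(t["bgr"][225:310,315:515],None,fx=4,fy=4,interpolation=cv2.INTER_CUBIC))
hsv=cv2.cvtColor(t["bgr"],cv2.COLOR_BGR2HSV)
for p in [(280,248),(200,300),(400,245),(350,273),(440,265),(300,350),(140,300)]: print(p,hsv[p[1],p[0]],t["bgr"][p[1],p[0]])
m=cv2.inRange(hsv,(8,140,120),(24,255,255));m[:225]=0;m[325:]=0;m[:,315:]=0; m=cv2.morphologyEx(m,cv2.MORPH_CLOSE,np.ones((5,5)))
r,c=rackfit(t,m);print("orange",r,c.min(0),c.max(0))
m=cv2.inRange(hsv,(0,0,0),(180,255,115)); m[:215]=0;m[318:]=0;m[:,:315]=0
m=cv2.morphologyEx(m,cv2.MORPH_CLOSE,np.ones((5,5)))
r,c=rackfit(t,m);print("wood",r,c.min(0),c.max(0))
E
```

```text
(280, 248) [ 16 156 241] [ 94 173 241]
(200, 300) [ 11 165 190] [ 67 114 190]
(400, 245) [ 11 128 134] [ 67  91 134]
(350, 273) [ 11 125 131] [ 67  90 131]
(440, 265) [ 11 127 131] [ 66  89 131]
(300, 350) [  9 117 177] [ 96 121 177]
(140, 300) [ 13 165 235] [ 83 148 235]
orange ((496.6920471191406, 161.0157012939453), (77.69010925292969, 285.2550048828125), 3.185667037963867) [126 245] [311 304]
wood ((507.80023193359375, -142.46170043945312), (77.91574096679688, 292.4981689453125), 4.726883888244629) [319 235] [509 299]
```

View pics/topc.png

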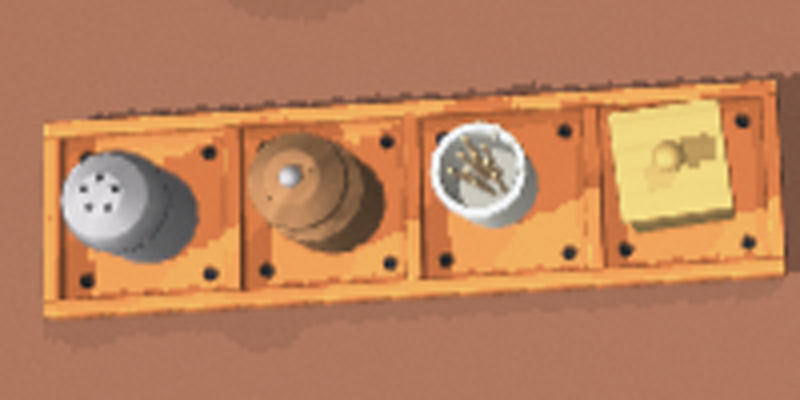

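View pics/scenec.png

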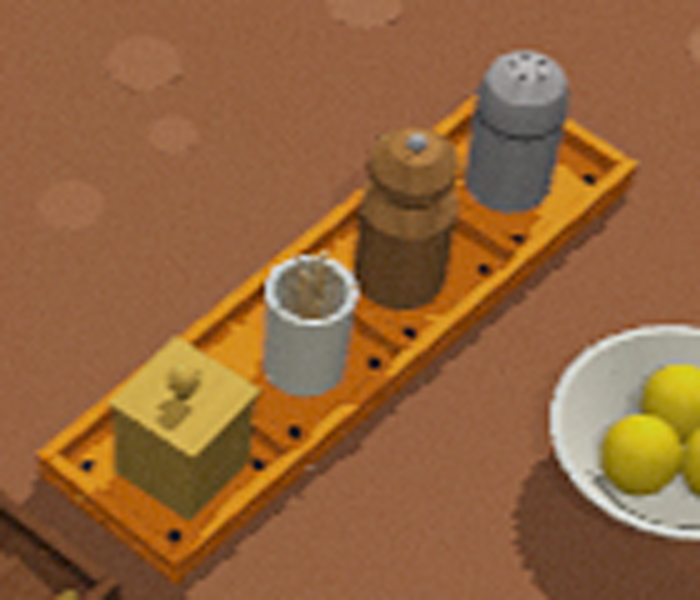

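View pics/topw.png

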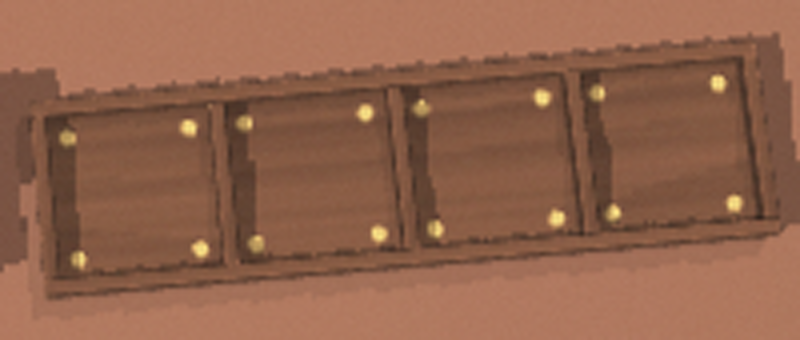

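The top crop (4x, origin 115,225) shows the shaker dome at (101,193), mill ball at (289,176), cup rim centre at (479,175) and caddy knob at (669,157). The scene crop (5x, origin 295,135) shows the same points at (525,68), (416,142), (312,288) and (184,382). In the wooden rack crop (4x, origin 315,225) all 16 brass studs are clear, from (68,137) to (734,203).

```bash
python3 - <<'E'
from h import *
t=cam("top");s=cam("scene")
T=lambda p:(np.array(p)+.5)/4-.5+[115,225]
S=lambda p:(np.array(p)+.5)/5-.5+[295,135]
W=lambda p:(np.array(p)+.5)/4-.5+[315,225]
P=dict(shaker=((101,193),(525,68),.074),mill=((289,176),(416,142),.088),cup=((479,175),(312,288),.054),caddy=((669,157),(184,382),.063))
oc=np.array([.4967,.1610]);yo=.0556
def loc(p,c,y): return R.from_euler('z',-y).apply(np.r_[p[:2]-c,0])[:2]*1000
for k,(a,b,z) in P.items():
    pa=cast(t,T(a),z)[0];pb=cast(s,S(b),z)[0]
    print(k,pa.round(4),pb.round(4),"local",loc(pa,oc,yo).round(1),loc(pb,oc,yo).round(1))
c=cast(t,T([(609,112),(716,100),(733,210),(627,220)]),.053)
print("caddy lid",c.mean(0).round(4),cv2.minAreaRect((c[:,:2]*1000).astype(np.float32)))
st=[(68,137),(188,127),(245,122),(365,112),(421,107),(542,97),(597,93),(718,83),(79,259),(200,249),(256,243),(379,233),(435,229),(557,218),(613,212),(734,203)]
w=cast(t,W(st),.007)[:,:2]; m=w.mean(0)
d=w[:8]-w[:8].mean(0),w[8:]-w[8:].mean(0)
yaw=[-np.polyfit(q[:,1],q[:,0],1)[0] for q in d]
print("wood",m.round(4),yaw); y=np.mean(yaw)
rc=cast(t,W([(35,103),(755,43),(780,226),(49,292)]),.016)[:,:2];print("corners",rc.mean(0).round(4), np.linalg.norm(rc[0]-rc[1]),np.linalg.norm(rc[1]-rc[2]))
for yy in(-.105,-.035,.035,.105): print(yy,(m+[-np.sin(y)*yy,np.cos(y)*yy]).round(4))
# orange studs
o=cast(t,T([(208,153),(386,142),(565,131),(742,121),(87,281),(210,273),(267,270),(390,263),(446,260),(569,253),(625,249),(748,242)]),.007)[:,:2]
print("orange studs local",[loc(p,oc,yo).round(0) for p in o])
# bystanders in top
for n,uv,z in(("holder",(429,188),.045),("saucer",(459,351),.012),("teaglass",(470,350),.08),("dish",(193,185),.038)):print(n,cast(t,uv,z)[0].round(3))
print(R.from_rotvec(ctrl.get_obs()["tool_rot"]).as_matrix().round(3))
E
```

```text
shaker [0.4917 0.2647 0.074 ] [0.49   0.2653 0.074 ] local [  0.7 103.8] [ -0.9 104.6]
mill [0.4958 0.1932 0.088 ] [0.4963 0.1929 0.088 ] local [ 0.9 32.2] [ 1.4 31.9]
cup [0.5007 0.1302 0.054 ] [0.5026 0.1321 0.054 ] local [  2.2 -31. ] [  4.3 -29.2]
caddy [0.5059 0.0587 0.063 ] [0.5074 0.0585 0.063 ] local [   3.5 -102.6] [   4.9 -103. ]
caddy lid [0.5061 0.0586 0.053 ] ((505.9215087890625, 58.780303955078125), (43.979042053222656, 40.29585266113281), 9.031740188598633)
wood [ 0.5083 -0.1455] [np.float64(0.08111323255487095), np.float64(0.08330076212305301)]
corners [ 0.5089 -0.1463] 0.28322073623423033 0.07231546958292144
-0.105 [ 0.517  -0.2501]
-0.035 [ 0.5112 -0.1803]
0.035 [ 0.5055 -0.1106]
0.105 [ 0.4997 -0.0408]
orange studs local [array([24., 82.]), array([24., 12.]), array([ 25., -59.]), array([  25., -128.]), array([-23., 129.]), array([-23.,  82.]), array([-23.,  59.]), array([-23.,  11.]), array([-23., -10.]), array([-24., -58.]), array([-23., -80.]), array([ -23., -128.])]
holder [ 0.626 -0.166  0.045]
saucer [ 0.379 -0.208  0.012]
teaglass [ 0.38 -0.21  0.08]
dish [0.634 0.2   0.038]
[[ 0.922  0.387 -0.   ]
 [ 0.387 -0.922  0.   ]
 [ 0.    -0.    -1.   ]]
```

```bash
cat > plan.py <<'E'
import sys; from h import *
# plan.py x y z yaw_deg(of tool y axis): offset/rotation from the present pose, in tool axes
x,y,z,a=map(float,sys.argv[1:5]); o=ctrl.get_obs(); M=R.from_rotvec(o["tool_rot"])
a=np.radians(a); ty=np.array([np.cos(a),np.sin(a),0]); tz=np.array([0,0,-1.])
G=R.from_matrix(np.c_[np.cross(ty,tz),ty,tz])
print("t",round(o["t"],2),"pos",o["tool_pos"].round(4),"q",o["q"].round(2),"open",round(o["opening"],4),"grip",round(o["grip_force"],1))
print("offset",((M.inv().apply([x,y,z]-o["tool_pos"]))*1000).round(1),"rot",(M.inv()*G).as_rotvec().round(3))
E
python3 plan.py 0.506 0.059 0.2 9
```

```text
t 0.4 pos [ 0.2421 -0.5761  0.2311] q [-1.29  0.05  1.61  0.    1.48 -0.12] open 0.0854 grip 0.0
offset [ 489.3 -483.3   31.3] rot [-0.   -0.   -1.33]
```

```bash
python3 -m handwheel '[{"gripper":-1,"offset":[245,-242,16],"rotation":[0,0,-0.665]},{"gripper":-1,"offset":[245,-242,16],"rotation":[0,0,-0.665]},{"gripper":-1,"offset":[245,-242,16],"rotation":[0,0,-0.665]},{"gripper":-1,"offset":[245,-242,16],"rotation":[0,0,-0.665]},{"gripper":-1,"offset":[489,-483,31],"rotation":[0,0,-1.33]},{"gripper":-1,"offset":[489,-483,31],"rotation":[0,0,-1.33]},{"gripper":-1,"offset":[489,-483,31],"rotation":[0,0,-1.33]},{"gripper":-1,"offset":[489,-483,31],"rotation":[0,0,-1.33]}]' 40; python3 plan.py 0.506 0.059 0.15 9
```

```text
t: 1.4
tool_pos: [0.4343, -0.1131, 0.209]
tool_rot: [2.035, 2.391, 0.001]
contact_force: [0.6, -0.7, -0.3]
opening: 0.0852
grip_force: 0.0
t 1.4 pos [ 0.4343 -0.1131  0.209 ] q [-0.42 -0.38  2.03  0.    1.49 -0.58] open 0.0852 grip 0.0
offset [158.4  98.2  59. ] rot [0.001 0.001 0.003]
```

```bash
python3 -m handwheel '[{"gripper":-1,"offset":[53,33,15],"rotation":[0,0,0]},{"gripper":-1,"offset":[106,66,35],"rotation":[0,0,0]},{"gripper":-1,"offset":[158,98,50],"rotation":[0,0,0]},{"gripper":-1,"offset":[158,98,55],"rotation":[0,0,0]},{"gripper":-1,"offset":[158,98,59],"rotation":[0,0,0]},{"gripper":-1,"offset":[158,98,59],"rotation":[0,0,0]},{"gripper":-1,"offset":[158,98,59],"rotation":[0,0,0]},{"gripper":-1,"offset":[158,98,59],"rotation":[0,0,0]}]'; python3 plan.py 0.506 0.059 0.024 9
```

```text
t: 2.4
tool_pos: [0.5061, 0.0556, 0.1503]
tool_rot: [2.042, 2.386, 0.001]
contact_force: [0.4, 0.5, -0.9]
opening: 0.0856
grip_force: 0.0
t 2.4 pos [0.5061 0.0556 0.1503] q [-0.04 -0.16  1.96 -0.    1.35 -0.19] open 0.0856 grip 0.0
offset [  3.4   0.3 126.3] rot [ 0.001  0.    -0.002]
```

```bash
python3 -m handwheel '[{"gripper":-1,"offset":[3,0,40],"rotation":[0,0,0]},{"gripper":-1,"offset":[3,0,75],"rotation":[0,0,0]},{"gripper":-1,"offset":[3,0,105],"rotation":[0,0,0]},{"gripper":-1,"offset":[3,0,120],"rotation":[0,0,0]},{"gripper":-1,"offset":[3,0,126],"rotation":[0,0,0]},{"gripper":-1,"offset":[3,0,126],"rotation":[0,0,0]},{"gripper":0,"offset":[3,0,126],"rotation":[0,0,0]},{"gripper":0.2,"offset":[3,0,126],"rotation":[0,0,0]}]'; python3 plan.py 0.506 0.059 0.024 9
python3 - <<'E'
from h import *
s=cam("scene");cv2.imwrite("pics/g1.png",cv2.resize(s["bgr"][60:300,220:460],None,fx=2.4,fy=2.4,interpolation=cv2.INTER_CUBIC))
E
```

```text
t: 3.4
tool_pos: [0.5062, 0.0594, 0.0247]
tool_rot: [2.039, 2.388, 0.002]
contact_force: [-0.2, -1.1, 0.3]
opening: 0.0517
grip_force: 0.0
t 3.4 pos [0.5062 0.0594 0.0247] q [-0.03  0.01  2.03  0.    1.1  -0.19] open 0.0517 grip 0.0
offset [-0.4 -0.2  0.7] rot [ 0.002  0.    -0.   ]
```

View pics/g1.png

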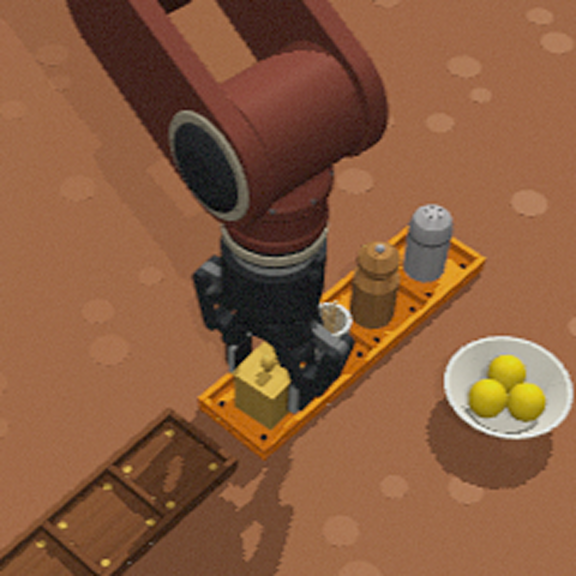

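The caddy at (265,390) in the crop sits between the two fingers, which are clear of the cup at (333,318). Closing and lifting slightly.

```bash
python3 -m handwheel '[{"gripper":0.6,"offset":[0,0,0],"rotation":[0,0,0]},{"gripper":1,"offset":[0,0,0],"rotation":[0,0,0]},{"gripper":1,"offset":[0,0,0],"rotation":[0,0,0]},{"gripper":1,"offset":[0,0,0],"rotation":[0,0,0]},{"gripper":1,"offset":[0,0,0],"rotation":[0,0,0]},{"gripper":1,"offset":[0,0,-6],"rotation":[0,0,0]},{"gripper":1,"offset":[0,0,-15],"rotation":[0,0,0]},{"gripper":1,"offset":[0,0,-30],"rotation":[0,0,0]}]' 40; python3 plan.py 0.4997 -0.0408 0.064 4.7
```

```text
t: 4.45
tool_pos: [0.5047, 0.0595, 0.0537]
tool_rot: [-2.04, -2.388, 0.002]
contact_force: [0.0, -0.3, -1.7]
opening: 0.041
grip_force: 40.6
t 4.45 pos [0.5047 0.0595 0.0537] q [-0.03 -0.04  2.02  0.    1.16 -0.19] open 0.041 grip 40.6
offset [-98.2 -20.6 -10.3] rot [-0.002 -0.     0.075]
```

```bash
python3 -m handwheel '[{"gripper":1,"offset":[0,0,-10],"rotation":[0,0,0]},{"gripper":1,"offset":[-20,-4,-12],"rotation":[0,0,0.015]},{"gripper":1,"offset":[-45,-10,-12],"rotation":[0,0,0.035]},{"gripper":1,"offset":[-70,-15,-11],"rotation":[0,0,0.055]},{"gripper":1,"offset":[-90,-19,-10],"rotation":[0,0,0.075]},{"gripper":1,"offset":[-98,-20.5,-10],"rotation":[0,0,0.075]},{"gripper":1,"offset":[-98,-20.5,-10],"rotation":[0,0,0.075]},{"gripper":1,"offset":[-98,-20.5,-10],"rotation":[0,0,0.075]}]'; python3 plan.py 0.4997 -0.0408 0.025 4.7
```

```text
t: 5.45
tool_pos: [0.5005, -0.04, 0.0638]
tool_rot: [-2.128, -2.311, -0.0]
contact_force: [0.4, 0.1, -2.0]
opening: 0.0411
grip_force: 40.6
t 5.45 pos [ 0.5005 -0.04    0.0638] q [-0.23 -0.07  2.03  0.    1.18 -0.31] open 0.0411 grip 40.6
offset [-0.7 -0.9 38.8] rot [ 0.    -0.     0.001]
```

```bash
python3 -m handwheel '[{"gripper":1,"offset":[-0.7,-0.9,15],"rotation":[0,0,0]},{"gripper":1,"offset":[-0.7,-0.9,28],"rotation":[0,0,0]},{"gripper":1,"offset":[-0.7,-0.9,35],"rotation":[0,0,0]},{"gripper":1,"offset":[-0.7,-0.9,38],"rotation":[0,0,0]},{"gripper":1,"offset":[-0.7,-0.9,38.5],"rotation":[0,0,0]},{"gripper":1,"offset":[-0.7,-0.9,38.5],"rotation":[0,0,0]},{"gripper":0.5,"offset":[-0.7,-0.9,38.5],"rotation":[0,0,0]},{"gripper":-0.6,"offset":[-0.7,-0.9,38.5],"rotation":[0,0,0]}]'; python3 plan.py 0.5016 0.131 0.13 3.2
```

```text
t: 6.45
tool_pos: [0.5001, -0.0415, 0.0256]
tool_rot: [2.128, 2.31, 0.001]
contact_force: [0.6, -1.5, 0.0]
opening: 0.0579
grip_force: 0.0
t 6.45 pos [ 0.5001 -0.0415  0.0256] q [-0.23 -0.01  2.05 -0.    1.1  -0.31] open 0.0579 grip 0.0
offset [ 171.7   15.8 -104.4] rot [0.001 0.    0.026]
```

```bash
python3 -m handwheel '[{"gripper":-1,"offset":[0,0,-4],"rotation":[0,0,0]},{"gripper":-1,"offset":[0,0,-40],"rotation":[0,0,0]},{"gripper":-1,"offset":[0,0,-90],"rotation":[0,0,0]},{"gripper":-1,"offset":[50,5,-104],"rotation":[0,0,0.026]},{"gripper":-1,"offset":[105,10,-104],"rotation":[0,0,0.026]},{"gripper":-1,"offset":[155,15,-104],"rotation":[0,0,0.026]},{"gripper":-1,"offset":[172,16,-104],"rotation":[0,0,0.026]},{"gripper":-1,"offset":[172,16,-104],"rotation":[0,0,0.026]}]'; python3 plan.py 0.5016 0.131 0.024 3.2
python3 - <<'E'
from h import *
s=cam("scene");cv2.imwrite("pics/g2.png",cv2.resize(s["bgr"][100:340,160:440],None,fx=2.4,fy=2.4,interpolation=cv2.INTER_CUBIC))
E
```

```text
t: 7.45
tool_pos: [0.5015, 0.1318, 0.1294]
tool_rot: [2.156, 2.284, -0.0]
contact_force: [-0.1, 0.4, -0.3]
opening: 0.085
grip_force: 0.0
t 7.45 pos [0.5015 0.1318 0.1294] q [ 0.11 -0.12  1.95 -0.    1.3   0.06] open 0.085 grip 0.0
offset [ -0.8   0.  105.4] rot [0.    0.    0.002]
```

View pics/g2.png

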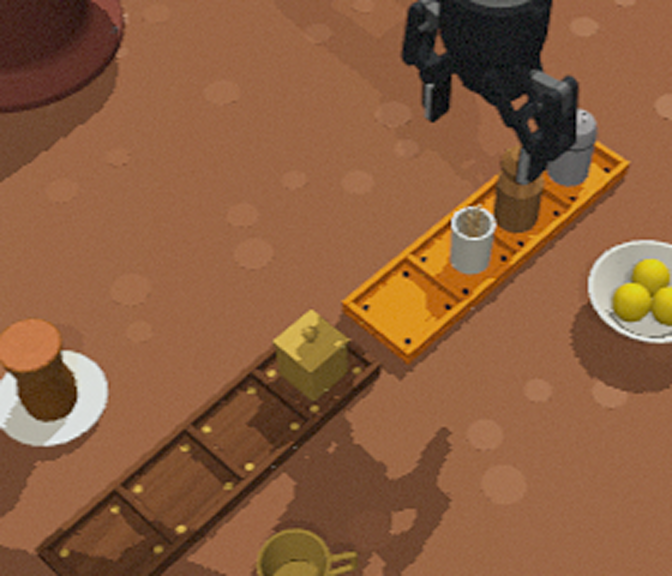

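The caddy stands upright in the wooden rack's left cell at (312,355) in the crop. The cup at (472,240) is next.

```bash
python3 -m handwheel '[{"gripper":-1,"offset":[-0.8,0,40],"rotation":[0,0,0]},{"gripper":-1,"offset":[-0.8,0,75],"rotation":[0,0,0]},{"gripper":-1,"offset":[-0.8,0,97],"rotation":[0,0,0]},{"gripper":-1,"offset":[-0.8,0,105],"rotation":[0,0,0]},{"gripper":-1,"offset":[-0.8,0,105],"rotation":[0,0,0]},{"gripper":0,"offset":[-0.8,0,105],"rotation":[0,0,0]},{"gripper":0.5,"offset":[-0.8,0,105],"rotation":[0,0,0]},{"gripper":1,"offset":[-0.8,0,105],"rotation":[0,0,0]}]' 30;  python3 -m handwheel '[{"gripper":1,"offset":[0,0,0],"rotation":[0,0,0]},{"gripper":1,"offset":[0,0,0],"rotation":[0,0,0]},{"gripper":1,"offset":[0,0,0],"rotation":[0,0,0]},{"gripper":1,"offset":[0,0,0],"rotation":[0,0,0]},{"gripper":1,"offset":[0,0,-8],"rotation":[0,0,0]},{"gripper":1,"offset":[0,0,-30],"rotation":[0,0,0]},{"gripper":1,"offset":[0,0,-75],"rotation":[0,0,0]},{"gripper":1,"offset":[0,0,-95],"rotation":[0,0,0]}]';python3 plan.py 0.5055 -0.1106 0.119 4.7
```

```text
t: 8.5
tool_pos: [0.5022, 0.1307, 0.025]
tool_rot: [2.157, 2.282, 0.002]
contact_force: [-1.6, -0.2, 4.2]
opening: 0.0342
grip_force: 29.7
t: 9.5
tool_pos: [0.5024, 0.1307, 0.1216]
tool_rot: [2.157, 2.281, 0.004]
contact_force: [0.3, 0.2, -1.6]
opening: 0.0341
grip_force: 30.2
t 9.5 pos [0.5024 0.1307 0.1216] q [ 0.11 -0.11  1.96  0.    1.29  0.06] open 0.0341 grip 30.2
offset [-241.1  -10.4    2.5] rot [ 0.003 -0.    -0.026]
```

```bash
python3 -m handwheel '[{"gripper":1,"offset":[-30,-1,0],"rotation":[0,0,0]},{"gripper":1,"offset":[-75,-3,2],"rotation":[0,0,-0.01]},{"gripper":1,"offset":[-120,-5,2],"rotation":[0,0,-0.02]},{"gripper":1,"offset":[-165,-7,2],"rotation":[0,0,-0.026]},{"gripper":1,"offset":[-205,-9,2],"rotation":[0,0,-0.026]},{"gripper":1,"offset":[-232,-10,2],"rotation":[0,0,-0.026]},{"gripper":1,"offset":[-241,-10.4,2],"rotation":[0,0,-0.026]},{"gripper":1,"offset":[-241,-10.4,2],"rotation":[0,0,-0.026]}]';python3 plan.py 0.5055 -0.1106 0.026 4.7
```

```text
t: 10.5
tool_pos: [0.5043, -0.1104, 0.1168]
tool_rot: [-2.129, -2.309, -0.0]
contact_force: [0.1, 0.1, -1.3]
opening: 0.0338
grip_force: 30.1
t 10.5 pos [ 0.5043 -0.1104  0.1168] q [-0.36 -0.11  1.97  0.    1.28 -0.44] open 0.0338 grip 30.1
offset [-0.4  1.2 90.8] rot [-0.001 -0.001 -0.001]
```

```bash
python3 - <<'E'
from h import *
s=cam("scene");cv2.imwrite("pics/g3.png",cv2.resize(s["bgr"][130:370,140:420],None,fx=2.4,fy=2.4,interpolation=cv2.INTER_CUBIC))
E
```

```text
(no output)
```

View pics/g3.png

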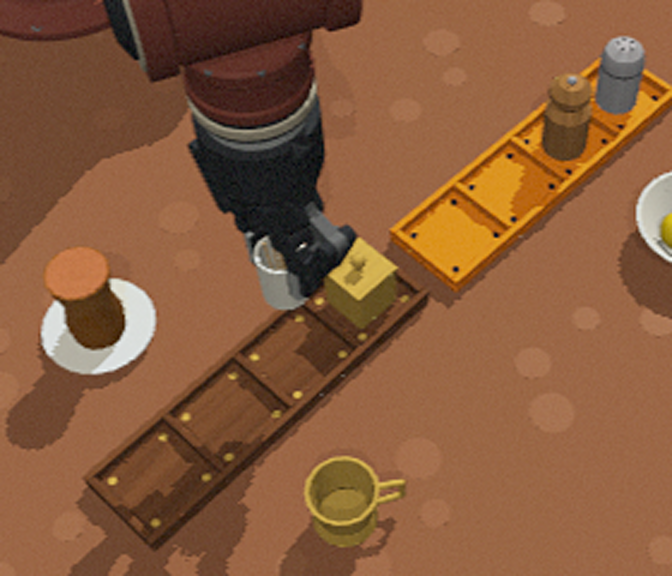

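The cup hangs upright in the fingers above cell 2 at (285,280), clear of the caddy. Lowering it now.

```bash
python3 -m handwheel '[{"gripper":1,"offset":[-0.4,1.2,35],"rotation":[0,0,0]},{"gripper":1,"offset":[-0.4,1.2,60],"rotation":[0,0,0]},{"gripper":1,"offset":[-0.4,1.2,75],"rotation":[0,0,0]},{"gripper":1,"offset":[-0.4,1.2,82],"rotation":[0,0,0]},{"gripper":1,"offset":[-0.4,1.2,87],"rotation":[0,0,0]},{"gripper":1,"offset":[-0.4,1.2,90],"rotation":[0,0,0]},{"gripper":1,"offset":[-0.4,1.2,91],"rotation":[0,0,0]},{"gripper":1,"offset":[-0.4,1.2,91],"rotation":[0,0,0]}]';python3 plan.py 0.5055 -0.1106 0.025 4.7
```

```text
t: 11.55
tool_pos: [0.5061, -0.1111, 0.0265]
tool_rot: [2.128, 2.31, 0.0]
contact_force: [-0.1, 0.1, -1.7]
opening: 0.034
grip_force: 30.1
t 11.55 pos [ 0.5061 -0.1111  0.0265] q [-0.36  0.02  2.01  0.    1.11 -0.44] open 0.034 grip 30.1
offset [ 0.5 -0.6  1.5] rot [ 0.001  0.    -0.   ]
```

Not touching yet; lower 1.5 mm more, release, rise and go above the mill.

```bash
python3 -m handwheel '[{"gripper":1,"offset":[0.5,-0.6,1],"rotation":[0,0,0]},{"gripper":1,"offset":[0.5,-0.6,1.6],"rotation":[0,0,0]},{"gripper":0.8,"offset":[0.5,-0.6,1.6],"rotation":[0,0,0]},{"gripper":0.3,"offset":[0.5,-0.6,1.6],"rotation":[0,0,0]},{"gripper":-0.5,"offset":[0.5,-0.6,1.6],"rotation":[0,0,0]},{"gripper":-1,"offset":[0.5,-0.6,0],"rotation":[0,0,0]},{"gripper":-1,"offset":[0.5,-0.6,-30],"rotation":[0,0,0]},{"gripper":-1,"offset":[0.5,-0.6,-85],"rotation":[0,0,0]}]';python3 plan.py 0.496 0.193 0.145 3.2
```

```text
t: 12.55
tool_pos: [0.5031, -0.1097, 0.1092]
tool_rot: [-2.125, -2.306, 0.003]
contact_force: [-0.0, -0.8, -0.6]
opening: 0.0854
grip_force: 0.0
t 12.55 pos [ 0.5031 -0.1097  0.1092] q [-0.36 -0.1   1.97  0.    1.27 -0.44] open 0.0854 grip 0.0
offset [302.3  17.5 -35.1] rot [-0.006 -0.003  0.026]
```

```bash
python3 -m handwheel '[{"gripper":-1,"offset":[20,1,-34],"rotation":[0,0,0]},{"gripper":-1,"offset":[75,4,-34],"rotation":[0,0,0.01]},{"gripper":-1,"offset":[130,7,-34],"rotation":[0,0,0.026]},{"gripper":-1,"offset":[185,11,-34],"rotation":[0,0,0.026]},{"gripper":-1,"offset":[240,14,-34],"rotation":[0,0,0.026]},{"gripper":-1,"offset":[285,16.5,-34],"rotation":[0,0,0.026]},{"gripper":-1,"offset":[302,17.5,-34],"rotation":[0,0,0.026]},{"gripper":-1,"offset":[302,17.5,-34],"rotation":[0,0,0.026]}]';python3 plan.py 0.496 0.193 0.024 3.2
python3 - <<'E'
from h import *
s=cam("scene");cv2.imwrite("pics/g4.png",cv2.resize(s["bgr"][100:340,160:440],None,fx=2.4,fy=2.4,interpolation=cv2.INTER_CUBIC))
E
```

```text
t: 13.55
tool_pos: [0.4978, 0.1923, 0.1449]
tool_rot: [2.156, 2.284, -0.001]
contact_force: [-0.1, -0.9, -1.1]
opening: 0.0855
grip_force: 0.0
t 13.55 pos [0.4978 0.1923 0.1449] q [ 0.23 -0.1   1.91 -0.    1.33  0.17] open 0.0855 grip 0.0
offset [  0.9  -1.7 120.9] rot [-0.     0.001  0.002]
```

View pics/g4.png

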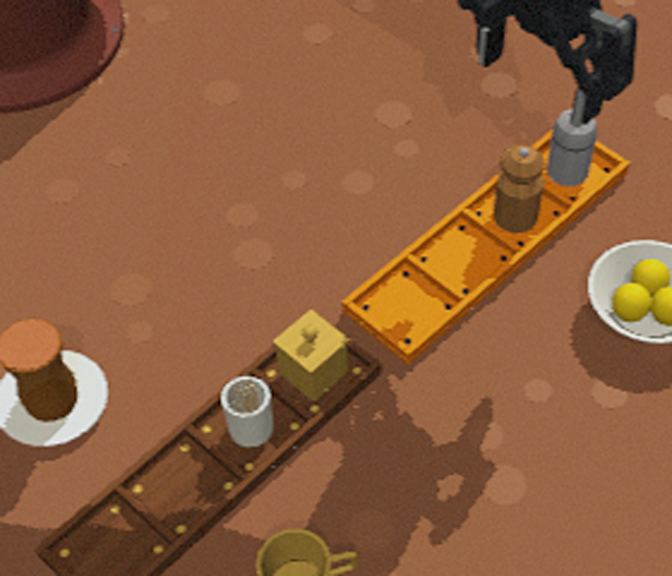

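The cup stands upright in its cell at (248,412). The mill at (520,190) is next.

```bash
python3 -m handwheel '[{"gripper":-1,"offset":[0.9,-1.7,40],"rotation":[0,0,0]},{"gripper":-1,"offset":[0.9,-1.7,80],"rotation":[0,0,0]},{"gripper":-1,"offset":[0.9,-1.7,110],"rotation":[0,0,0]},{"gripper":-1,"offset":[0.9,-1.7,120],"rotation":[0,0,0]},{"gripper":-1,"offset":[0.9,-1.7,120],"rotation":[0,0,0]},{"gripper":0,"offset":[0.9,-1.7,120],"rotation":[0,0,0]},{"gripper":0.5,"offset":[0.9,-1.7,120],"rotation":[0,0,0]},{"gripper":1,"offset":[0.9,-1.7,120],"rotation":[0,0,0]}]' 30;  python3 -m handwheel '[{"gripper":1,"offset":[0,0,0],"rotation":[0,0,0]},{"gripper":1,"offset":[0,0,0],"rotation":[0,0,0]},{"gripper":1,"offset":[0,0,0],"rotation":[0,0,0]},{"gripper":1,"offset":[0,0,0],"rotation":[0,0,0]},{"gripper":1,"offset":[0,0,-8],"rotation":[0,0,0]},{"gripper":1,"offset":[0,0,-30],"rotation":[0,0,0]},{"gripper":1,"offset":[0,0,-75],"rotation":[0,0,0]},{"gripper":1,"offset":[0,0,-95],"rotation":[0,0,0]}]';python3 plan.py 0.5112 -0.1803 0.119 4.7
```

```text
t: 14.6
tool_pos: [0.497, 0.193, 0.0266]
tool_rot: [2.157, 2.282, 0.002]
contact_force: [-1.5, -0.9, 2.5]
opening: 0.0388
grip_force: 30.4
t: 15.6
tool_pos: [0.4974, 0.1931, 0.1229]
tool_rot: [2.157, 2.281, 0.006]
contact_force: [0.6, 0.1, -0.7]
opening: 0.039
grip_force: 30.6
t 15.6 pos [0.4974 0.1931 0.1229] q [ 0.23 -0.08  1.93  0.    1.29  0.17] open 0.039 grip 30.6
offset [-373.6   -7.2    3.6] rot [ 0.004 -0.001 -0.026]
```

```bash
python3 -m handwheel '[{"gripper":1,"offset":[-25,-0.5,2],"rotation":[0,0,0]},{"gripper":1,"offset":[-70,-1.5,3],"rotation":[0,0,-0.01]},{"gripper":1,"offset":[-125,-2.5,3],"rotation":[0,0,-0.026]},{"gripper":1,"offset":[-180,-3.5,3],"rotation":[0,0,-0.026]},{"gripper":1,"offset":[-235,-4.5,3],"rotation":[0,0,-0.026]},{"gripper":1,"offset":[-290,-5.5,3],"rotation":[0,0,-0.026]},{"gripper":1,"offset":[-340,-6.5,3],"rotation":[0,0,-0.026]},{"gripper":1,"offset":[-373,-7.2,3],"rotation":[0,0,-0.026]}]';python3 plan.py 0.5112 -0.1803 0.119 4.7
```

```text
t: 16.6
tool_pos: [0.5092, -0.1821, 0.1165]
tool_rot: [-2.13, -2.308, 0.001]
contact_force: [-0.9, -0.2, -0.5]
opening: 0.0386
grip_force: 30.6
t 16.6 pos [ 0.5092 -0.1821  0.1165] q [-0.48 -0.05  1.91 -0.    1.28 -0.56] open 0.0386 grip 30.6
offset [ 1.7  2.1 -2.5] rot [-0.001 -0.    -0.002]
```

```bash
python3 - <<'E'
from h import *
s=cam("scene");cv2.imwrite("pics/g5.png",cv2.resize(s["bgr"][130:370,140:420],None,fx=2.4,fy=2.4,interpolation=cv2.INTER_CUBIC))
E
python3 plan.py 0.5112 -0.1803 0.0275 4.7
```

```text
t 16.65 pos [ 0.5095 -0.1852  0.1168] q [-0.48 -0.05  1.91 -0.    1.28 -0.56] open 0.0389 grip 30.6
offset [ 5.   2.2 89.3] rot [-0.001  0.003 -0.003]
```

View pics/g5.png

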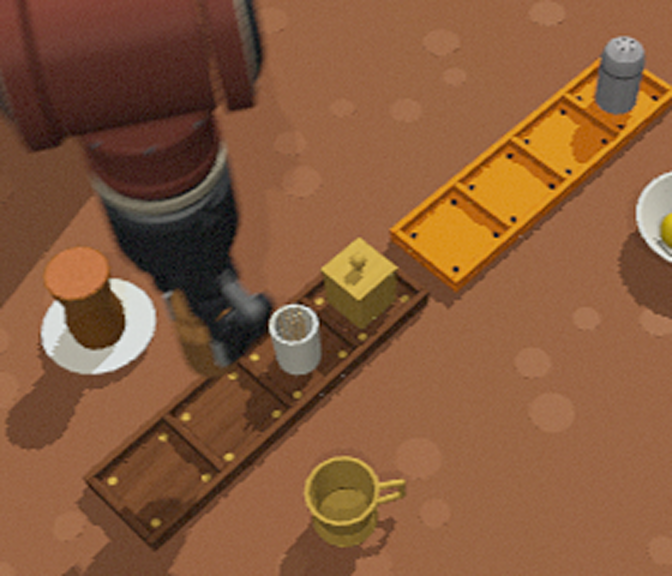

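The mill hangs in the fingers over cell 3 at (200,340), blurred by the motion. I'll lower partway, settle and check it.

```bash
python3 -m handwheel '[{"gripper":1,"offset":[0,2,20],"rotation":[0,0,0]},{"gripper":1,"offset":[0,2,40],"rotation":[0,0,0]},{"gripper":1,"offset":[0,2,55],"rotation":[0,0,0]},{"gripper":1,"offset":[0,2,62],"rotation":[0,0,0]},{"gripper":1,"offset":[0,2,65],"rotation":[0,0,0]},{"gripper":1,"offset":[0,2,65],"rotation":[0,0,0]},{"gripper":1,"offset":[0,2,65],"rotation":[0,0,0]},{"gripper":1,"offset":[0,2,65],"rotation":[0,0,0]}]';python3 plan.py 0.5112 -0.1803 0.0275 4.7; python3 - <<'E'
from h import *
s=cam("scene");cv2.imwrite("pics/g6.png",cv2.resize(s["bgr"][210:350,160:330],None,fx=4,fy=4,interpolation=cv2.INTER_CUBIC))
E
```

```text
t: 17.65
tool_pos: [0.5123, -0.1801, 0.0528]
tool_rot: [2.128, 2.31, 0.0]
contact_force: [0.1, 1.5, -0.6]
opening: 0.0391
grip_force: 30.6
t 17.65 pos [ 0.5123 -0.1801  0.0528] q [-0.48  0.04  1.94 -0.    1.16 -0.56] open 0.0391 grip 30.6
offset [-0.1 -1.1 25.3] rot [ 0.001  0.001 -0.   ]
```

View pics/g6.png

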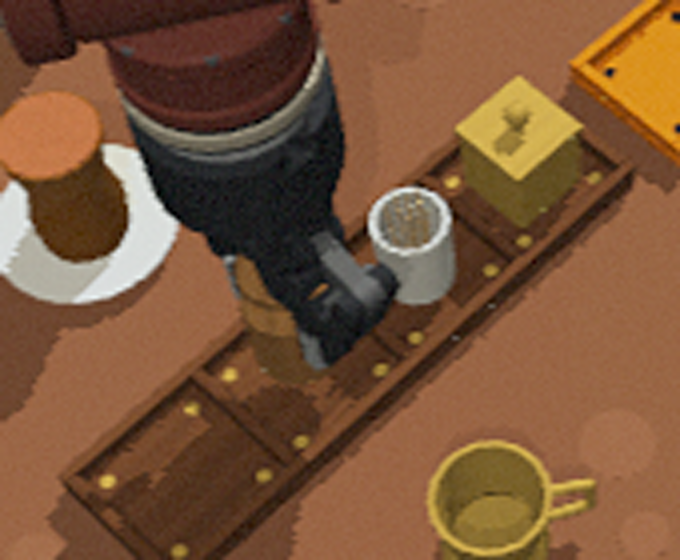

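The mill is upright over cell 3, with its foot at about (290,370). Lower, release and rise.

```bash
python3 -m handwheel '[{"gripper":1,"offset":[0,-1.1,10],"rotation":[0,0,0]},{"gripper":1,"offset":[0,-1.1,18],"rotation":[0,0,0]},{"gripper":1,"offset":[0,-1.1,23],"rotation":[0,0,0]},{"gripper":1,"offset":[0,-1.1,25],"rotation":[0,0,0]},{"gripper":1,"offset":[0,-1.1,25.8],"rotation":[0,0,0]},{"gripper":1,"offset":[0,-1.1,25.8],"rotation":[0,0,0]},{"gripper":0.7,"offset":[0,-1.1,25.8],"rotation":[0,0,0]},{"gripper":0,"offset":[0,-1.1,25.8],"rotation":[0,0,0]}]';python3 -m handwheel '[{"gripper":-1,"offset":[0,0,0],"rotation":[0,0,0]},{"gripper":-1,"offset":[0,0,0],"rotation":[0,0,0]},{"gripper":-1,"offset":[0,0,-10],"rotation":[0,0,0]},{"gripper":-1,"offset":[0,0,-45],"rotation":[0,0,0]},{"gripper":-1,"offset":[0,0,-90],"rotation":[0,0,0]},{"gripper":-1,"offset":[0,0,-115],"rotation":[0,0,0]},{"gripper":-1,"offset":[0,0,-118],"rotation":[0,0,0]},{"gripper":-1,"offset":[0,0,-118],"rotation":[0,0,0]}]';python3 plan.py 0.4912 0.265 0.145 3.2
```

```text
t: 18.7
tool_pos: [0.5111, -0.1801, 0.0266]
tool_rot: [2.128, 2.31, 0.0]
contact_force: [-0.4, 0.1, -0.0]
opening: 0.0427
grip_force: 0.0
t: 19.7
tool_pos: [0.5103, -0.1798, 0.1437]
tool_rot: [-2.128, -2.31, 0.0]
contact_force: [0.3, -0.4, -0.4]
opening: 0.0854
grip_force: 0.0
t 19.7 pos [ 0.5103 -0.1798  0.1437] q [-0.48 -0.08  1.89 -0.    1.33 -0.56] open 0.0854 grip 0.0
offset [444.9  17.3  -1.1] rot [-0.001 -0.     0.026]
```

```bash
python3 -m handwheel '[{"gripper":-1,"offset":[30,1,-2],"rotation":[0,0,0]},{"gripper":-1,"offset":[85,3,-2],"rotation":[0,0,0.01]},{"gripper":-1,"offset":[140,5,-2],"rotation":[0,0,0.026]},{"gripper":-1,"offset":[195,8,-2],"rotation":[0,0,0.026]},{"gripper":-1,"offset":[250,10,-2],"rotation":[0,0,0.026]},{"gripper":-1,"offset":[305,12,-2],"rotation":[0,0,0.026]},{"gripper":-1,"offset":[360,14,-2],"rotation":[0,0,0.026]},{"gripper":-1,"offset":[410,16,-2],"rotation":[0,0,0.026]}]';python3 plan.py 0.4912 0.265 0.145 3.2;
python3 -m handwheel '[{"gripper":-1,"offset":[25,1,0],"rotation":[0,0,0]},{"gripper":-1,"offset":[35,1,0],"rotation":[0,0,0]},{"gripper":-1,"offset":[35,1,0],"rotation":[0,0,0]},{"gripper":-1,"offset":[35,1,10],"rotation":[0,0,0]},{"gripper":-1,"offset":[35,1,25],"rotation":[0,0,0]},{"gripper":-1,"offset":[35,1,35],"rotation":[0,0,0]},{"gripper":-1,"offset":[35,1,35],"rotation":[0,0,0]},{"gripper":-1,"offset":[35,1,35],"rotation":[0,0,0]}]';python3 plan.py 0.4912 0.265 0.025 3.2
```

```text
t: 20.7
tool_pos: [0.4915, 0.2315, 0.1441]
tool_rot: [-2.157, -2.282, 0.005]
contact_force: [0.0, -0.8, -0.7]
opening: 0.0852
grip_force: 0.0
t 20.7 pos [0.4915 0.2315 0.1441] q [ 0.3  -0.07  1.88 -0.    1.33  0.25] open 0.0852 grip 0.0
offset [33.5  1.6 -1. ] rot [-0.003  0.001  0.001]
t: 21.7
tool_pos: [0.4924, 0.2649, 0.1115]
tool_rot: [2.158, 2.282, 0.0]
contact_force: [0.5, -0.1, 0.5]
opening: 0.0851
grip_force: 0.0
t 21.7 pos [0.4924 0.2649 0.1115] q [ 0.36  0.    1.87 -0.    1.27  0.3 ] open 0.0851 grip 0.0
offset [ 0.1 -1.2 86.5] rot [ 0. -0.  0.]
```

```bash
python3 -m handwheel '[{"gripper":-1,"offset":[0,-1.2,30],"rotation":[0,0,0]},{"gripper":-1,"offset":[0,-1.2,60],"rotation":[0,0,0]},{"gripper":-1,"offset":[0,-1.2,80],"rotation":[0,0,0]},{"gripper":-1,"offset":[0,-1.2,86],"rotation":[0,0,0]},{"gripper":-1,"offset":[0,-1.2,86],"rotation":[0,0,0]},{"gripper":0,"offset":[0,-1.2,86],"rotation":[0,0,0]},{"gripper":0.5,"offset":[0,-1.2,86],"rotation":[0,0,0]},{"gripper":1,"offset":[0,-1.2,86],"rotation":[0,0,0]}]' 40;  python3 -m handwheel '[{"gripper":1,"offset":[0,0,0],"rotation":[0,0,0]},{"gripper":1,"offset":[0,0,0],"rotation":[0,0,0]},{"gripper":1,"offset":[0,0,0],"rotation":[0,0,0]},{"gripper":1,"offset":[0,0,0],"rotation":[0,0,0]},{"gripper":1,"offset":[0,0,-8],"rotation":[0,0,0]},{"gripper":1,"offset":[0,0,-30],"rotation":[0,0,0]},{"gripper":1,"offset":[0,0,-75],"rotation":[0,0,0]},{"gripper":1,"offset":[0,0,-105],"rotation":[0,0,0]}]';python3 plan.py 0.517 -0.2501 0.13 4.7
```

```text
t: 22.7
tool_pos: [0.4916, 0.2652, 0.0264]
tool_rot: [2.158, 2.282, 0.002]
contact_force: [1.0, -0.2, -1.6]
opening: 0.037
grip_force: 40.1
t: 23.7
tool_pos: [0.491, 0.2649, 0.1319]
tool_rot: [2.158, 2.282, 0.001]
contact_force: [1.2, 0.4, -1.2]
opening: 0.0367
grip_force: 40.3
t 23.7 pos [0.491  0.2649 0.1319] q [ 0.36 -0.02  1.86 -0.    1.3   0.31] open 0.0367 grip 40.3
offset [-515.6   -2.9    1.8] rot [ 0.001 -0.    -0.026]
```

```bash
python3 -m handwheel '[{"gripper":1,"offset":[-20,0,0],"rotation":[0,0,0]},{"gripper":1,"offset":[-60,0,0],"rotation":[0,0,-0.01]},{"gripper":1,"offset":[-110,-0.5,0],"rotation":[0,0,-0.026]},{"gripper":1,"offset":[-160,-1,0],"rotation":[0,0,-0.026]},{"gripper":1,"offset":[-210,-1,0],"rotation":[0,0,-0.026]},{"gripper":1,"offset":[-260,-1.5,0],"rotation":[0,0,-0.026]},{"gripper":1,"offset":[-305,-2,0],"rotation":[0,0,-0.026]},{"gripper":1,"offset":[-340,-2,0],"rotation":[0,0,-0.026]}]';python3 plan.py 0.517 -0.2501 0.13 4.7
```

```text
t: 24.7
tool_pos: [0.5057, -0.077, 0.1277]
tool_rot: [-2.128, -2.306, 0.004]
contact_force: [1.1, 0.5, -1.3]
opening: 0.0372
grip_force: 40.3
t 24.7 pos [ 0.5057 -0.077   0.1277] q [-0.3  -0.13  1.97 -0.    1.31 -0.38] open 0.0372 grip 40.3
offset [-173.4   -2.6   -2.5] rot [-0.004 -0.001 -0.002]
```

```bash
python3 -m handwheel '[{"gripper":1,"offset":[-30,-0.5,-2],"rotation":[0,0,0]},{"gripper":1,"offset":[-70,-1,-3],"rotation":[0,0,0]},{"gripper":1,"offset":[-110,-1.5,-3],"rotation":[0,0,0]},{"gripper":1,"offset":[-145,-2,-3],"rotation":[0,0,0]},{"gripper":1,"offset":[-165,-2.5,-3],"rotation":[0,0,0]},{"gripper":1,"offset":[-173,-2.5,-3],"rotation":[0,0,0]},{"gripper":1,"offset":[-173,-2.5,-3],"rotation":[0,0,0]},{"gripper":1,"offset":[-173,-2.5,-3],"rotation":[0,0,0]}]';python3 plan.py 0.517 -0.2501 0.0275 4.7
```

```text
t: 25.7
tool_pos: [0.5196, -0.2463, 0.1331]
tool_rot: [-2.127, -2.311, -0.0]
contact_force: [1.1, 0.1, -0.9]
opening: 0.037
grip_force: 40.3
t 25.7 pos [ 0.5196 -0.2463  0.1331] q [-0.57  0.02  1.82  0.    1.31 -0.66] open 0.037 grip 40.3
offset [ -3.6  -2.9 105.6] rot [-0.    -0.001  0.001]
```

```bash
python3 -m handwheel '[{"gripper":1,"offset":[-3.6,-2.9,20],"rotation":[0,0,0]},{"gripper":1,"offset":[-3.6,-2.9,45],"rotation":[0,0,0]},{"gripper":1,"offset":[-3.6,-2.9,65],"rotation":[0,0,0]},{"gripper":1,"offset":[-3.6,-2.9,77],"rotation":[0,0,0]},{"gripper":1,"offset":[-3.6,-2.9,80],"rotation":[0,0,0]},{"gripper":1,"offset":[-3.6,-2.9,80],"rotation":[0,0,0]},{"gripper":1,"offset":[-3.6,-2.9,80],"rotation":[0,0,0]},{"gripper":1,"offset":[-3.6,-2.9,80],"rotation":[0,0,0]}]';python3 plan.py 0.517 -0.2501 0.027 4.7; python3 - <<'E'
from h import *
s=cam("scene");cv2.imwrite("pics/g7.png",cv2.resize(s["bgr"][210:370,140:340],None,fx=3.5,fy=3.5,interpolation=cv2.INTER_CUBIC))
E
```

```text
t: 26.7
tool_pos: [0.5176, -0.2515, 0.0542]
tool_rot: [2.128, 2.31, 0.0]
contact_force: [0.0, 0.0, -0.9]
opening: 0.0372
grip_force: 40.3
t 26.7 pos [ 0.5176 -0.2515  0.0542] q [-0.58  0.11  1.86 -0.    1.16 -0.66] open 0.0372 grip 40.3
offset [ 1.5 -0.5 27.2] rot [ 0.001  0.001 -0.   ]
```

View pics/g7.png

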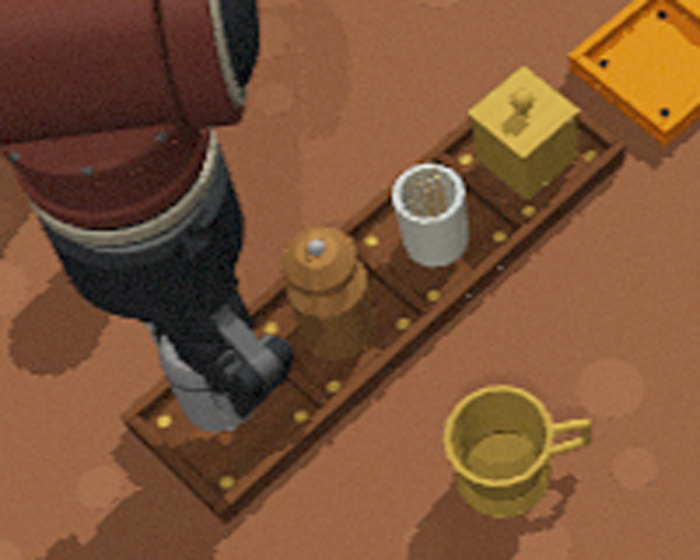

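The mill, cup and caddy stand in their cells, and the shaker is over the last cell at (205,390). Lower and release it, then withdraw upward.

```bash
python3 -m handwheel '[{"gripper":1,"offset":[1,-0.5,10],"rotation":[0,0,0]},{"gripper":1,"offset":[1,-0.5,19],"rotation":[0,0,0]},{"gripper":1,"offset":[1,-0.5,24.5],"rotation":[0,0,0]},{"gripper":1,"offset":[1,-0.5,26.5],"rotation":[0,0,0]},{"gripper":1,"offset":[1,-0.5,27.5],"rotation":[0,0,0]},{"gripper":1,"offset":[1,-0.5,27.5],"rotation":[0,0,0]},{"gripper":0.7,"offset":[1,-0.5,27.5],"rotation":[0,0,0]},{"gripper":0,"offset":[1,-0.5,27.5],"rotation":[0,0,0]}]';python3 -m handwheel '[{"gripper":-1,"offset":[0,0,0],"rotation":[0,0,0]},{"gripper":-1,"offset":[0,0,0],"rotation":[0,0,0]},{"gripper":-1,"offset":[0,0,-10],"rotation":[0,0,0]},{"gripper":-1,"offset":[0,0,-45],"rotation":[0,0,0]},{"gripper":-1,"offset":[0,0,-90],"rotation":[0,0,0]},{"gripper":-1,"offset":[0,0,-140],"rotation":[0,0,0]},{"gripper":-1,"offset":[0,0,-170],"rotation":[0,0,0]},{"gripper":-1,"offset":[0,0,-170],"rotation":[0,0,0]}]';python3 -m handwheel '[{"gripper":-1,"offset":[-50,-10,0],"rotation":[0,0,0]},{"gripper":-1,"offset":[-100,-25,0],"rotation":[0,0,0]},{"gripper":-1,"offset":[-150,-40,0],"rotation":[0,0,0]},{"gripper":-1,"offset":[-200,-60,0],"rotation":[0,0,0]},{"gripper":-1,"offset":[-240,-75,0],"rotation":[0,0,0]},{"gripper":-1,"offset":[-250,-80,0],"rotation":[0,0,0]},{"gripper":-1,"offset":[-250,-80,0],"rotation":[0,0,0]},{"gripper":-1,"offset":[-250,-80,0],"rotation":[0,0,0]}]'
python3 - <<'E'
from h import *
s=cam("scene");t=cam("top")
a=cv2.resize(s["bgr"][190:370,140:340],(400,360));b=cv2.resize(t["bgr"][165:315,315:515],(400,300))
cv2.imwrite("pics/end.png",np.hstack([a,cv2.copyMakeBorder(b,0,60,0,0,0)]))
E
```

```text
t: 27.75
tool_pos: [0.517, -0.2505, 0.026]
tool_rot: [2.127, 2.309, 0.001]
contact_force: [-0.3, 0.7, -0.7]
opening: 0.0425
grip_force: 0.0
t: 28.75
tool_pos: [0.5183, -0.2514, 0.2005]
tool_rot: [2.123, 2.305, 0.002]
contact_force: [0.8, -0.5, -0.9]
opening: 0.0853
grip_force: 0.0
t: 29.75
tool_pos: [0.4577, -0.5045, 0.1953]
tool_rot: [-2.126, -2.311, -0.001]
contact_force: [-0.4, -0.1, 0.6]
opening: 0.085
grip_force: 0.0
```

View pics/end.png

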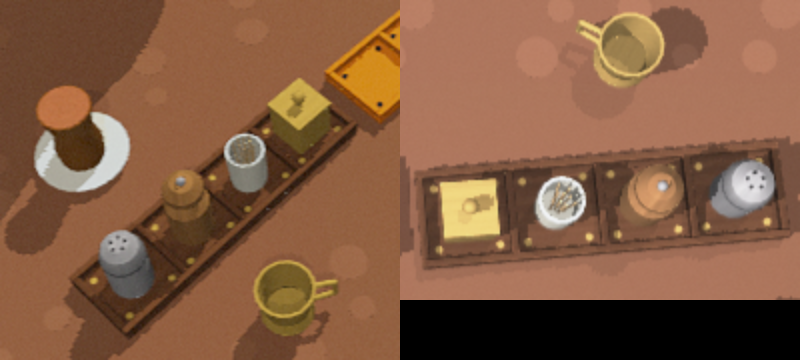

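All four pieces stand upright in the wooden rack as caddy, cup, mill, shaker from my left, and the tea glass and glass holder look undisturbed. Handing in.

```bash
python3 -c "
from station import ctrl
print(ctrl.finish_job())"
```

```text
the job is handed in; nothing more can be done
None
```

The four pieces stand upright in the wooden rack in reversed order (caddy, cup, mill, shaker from my left), and I handed the job in at about 30 s of the 109 s; no verdict came back.

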